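Refit and jam the taper plug of a paste doser's cock

TASK

The washed plug of the dosing cock hangs in the drying rack. Lower it upright into the cock's tapered bore with its blue handle roughly in line with the pipe stubs, then press it down with a steady, moderate push and keep pressing while you turn it a quarter turn, until the handle stands square across the pipes (closed) and the taper has jammed so that the plug holds by itself. Do not overload the sleeve in the bore, let go of the plug, and leave the other things on the table alone.

Things in the scene. Friction and masses are not known exactly. Their poses are not given: they have to be found in the camera images.
- plug: Loose steel taper plug, about 0.25 kg, hanging upright by its collar in the rack. Origin on its axis at the collar's underside; z up, x along its handle (a half turn looks the same). Collar 40 mm across, 6 mm thick. Below it the taper, 29 mm across at the collar, 1:6 (1 mm off the diameter per 6 mm), to a rounded 18 mm tip 67 mm below the origin. Turned without a push it works loose.
- plug_grip (a point): Centre of the plug's blue T-handle, on the axis, 32 mm above the collar's underside. A flat bar 64 mm long (plug x), 12 mm thick (plug y: grip across this), 28 mm high. Held with 60 N or more it carries push and turn (up to 0.8 N m). 10 to 15 N of downward push, kept up over the whole turn, makes the plug hold; over 18 N, or strong side load, overloads the sleeve.
- valve: Fixed stainless dosing cock on an aluminium plate 150 x 96 x 10 mm. Origin under its centre on the table. Two pipe stubs with 45 mm ferrules point along its +x and -x, axis 45 mm up, 120 mm over the ends. Handle along valve x is open, along valve y closed. Upright barrel 54 mm across, 80 mm high, with a white taper sleeve (1:6) in its bore, friction about 0.25 against the plug.
- valve_rim (a point): Centre of the barrel's top rim, 80 mm up, axes as the valve. Mouth 35 mm wide; the sleeve, 26 mm wide at its top, starts 2 to 12 mm below the rim, differently each time: the plug first touches with its collar 5 to 15 mm above the rim and never comes down to it. The fit is springy: 12 N with turning takes it 1 to 2 mm deeper and jams it, 12 N straight down only a third of that.
- rack: Fixed folded-sheet drying rack, top plate 80 (x) x 130 (y) mm at 80 mm height. Origin under its centre, on the table. The plug hangs in a 34 mm hole 30 mm to +y of the centre; a flat blank cap (7 mm high, fixed) fills the other hole.
- marker: Red and white marker pen lying on the table, 135 x 17 x 16 mm; a bystander. Origin under its centre.
- stamp: Small red and black hand stamp, 26 x 45 x 74 mm; a bystander. Origin under its centre.
- paste_cup: Clear cup of orange-brown paste, 104 mm across, 46 mm high; a bystander. Origin under its centre.

How it is judged:
On the way, in this order (a step that is already met when the one before it is completed fails the run):
1. the plug stands upright in the bore, its handle within 34 degrees of the pipes' direction (horizontal distance between plug and valve_rim below 0.004 m and z of plug in the frame of valve_rim below 0.019 m and angle between plug's own z axis and vertical below 0.08 rad and angle between the x axis of plug and the x axis of valve, either way round below 0.6 rad), for 0.1 s.
2. the handle passes through half-way to closed (11 to 46 degrees short of it) with the taper loaded (contact forces in the bore sum to over 60 N, about 5 N of push) (horizontal distance between plug and valve_rim below 0.004 m and z of plug in the frame of valve_rim below 0.019 m and angle between plug's own z axis and vertical below 0.08 rad and angle between the x axis of plug and the y axis of valve, either way round between 0.2 and 0.8 rad and contact force between plug and valve above 60 N), for 0.04 s.
At the end, for the whole second after the job is handed in: Plug upright in the bore (axis within 4 mm and 0.08 rad, collar under 19 mm above the rim), released and at rest, handle across the pipes within 0.13 rad, still jammed: contact forces in the bore sum to over 80 N (pressed in straight it keeps under 50 N, turned under 10 N about 100 N) (horizontal distance between plug and valve_rim below 0.004 m and z of plug in the frame of valve_rim below 0.019 m and angle between plug's own z axis and vertical below 0.08 rad and angle between the x axis of plug and the y axis of valve, either way round below 0.13 rad and contact force between plug and valve above 80 N and linear speed of plug below 0.02 m/s); the robot touches nothing.
It fails at once if the sleeve is overloaded: contact forces between plug and valve sum to over 240 N (a push of about 18 N while turning) (contact force between plug and valve above 240 N).
It fails at once if a bystander is shifted by over 20 mm (distance of any of marker, stamp, paste_cup from where it was at the start of the episode above 0.02 m).
It also fails if it takes over 61 s, if anything falls off the work surface, if the arm or the gripper's body presses on something with over 40 N, if the wrist force passes 120 N, or if a joint passes its speed limit or range.

ROBOT

A 6-joint arm with a two-finger parallel gripper is mounted at the origin on the work surface; the furniture and walls round the work are solid. World frame = base frame: x ahead of the robot, y to its left, z up, the work surface at z = 0. Lengths are in m, angles in rad, forces in N, time in s.
With the tool pointing down it reaches from about 0.3 to 0.75 m from the base axis. Payload 8.5 kg.
Tool frame: the origin (TCP) lies at the very end of the fingers, on their centre line; the grasp point (between the pads) lies 19 mm behind it; z points along the fingers, y is the line along which they close (so a half turn about z gives the same grasp; the last joint's range is limited). The gripper opens to 88 mm and grips with 3 to 60 N. Pads are 18 mm wide; open, the fingers measure 123 mm over their backs; the gripper's body (75 mm by 187 mm) begins 45 mm behind the grasp point.
Start: joints at [-1.343, 0.381, 1.297, -0, 1.464, -0.215], TCP at [0.236, -0.497, 0.239] pointing down, gripper open.
Joint ranges: [-3.11, 3.11], [-0.89, 2.33], [0.22, 2.48], [-1.42, 4.56], [0.17, 2.85], [-2.88, 2.88]. Speed limits (rad/s): [2.39, 2.39, 3.14, 3.14, 3.14, 3.14].

INTERFACE

Orientations are given as a 3x3 rotation matrix whose columns are the frame's x, y, z axes.
In Python, from station import telemetry, vision, order, spotter gives the robot as it stands. The module is installed in compiled form; this text tells all that it offers.
- The arm moves only by the tool send_rows, never from a script. Its argument "plan" is a list of rows, each a list of 4 numbers: the shift along the tool's x, y, z in units of 25 cm (1.0 is 25 cm), then the turn about the tool's z in units of pi/2 rad (1.0 is pi/2 rad). A call has 1 to 5 rows; each row is the pose to reach, as a shift and turn from the pose commanded when the call began, along the tool's axes at that moment; what a row does not reach only later rows make up. A row lasts 1/10 s, in which the tool goes at most 50 mm and 8.59 degrees, less where a joint would pass 70% of its speed; a pose out of reach is approached as far as the arm can. A call with a number of a shift or a turn outside -1 to 1 is refused whole. A call with a gripper value outside its range is refused whole. "gripper" is the closure in counts, from 0 (fully open) to 255 (shut), set as the call begins (left out, the last holds). The fingers move at their own pace and stop on an object; "force" is the grip in N (left out, the last holds). Time passes only in rows, so rows that repeat a pose let the fingers close. It gives the time, the measured TCP pose, the force, the opening and the grip force at its end, in the units of the state.
- telemetry.state(): the state, without advancing time (a new reading comes with each control period).
- vision.camera(name): name is "side" or "top" or "wrist"; returns a dict with "image" (384x512x3 uint8, red, green, blue), "depth" (384x512 float32, m along the optical axis (not along the pixel's ray), 0 where there is no reading), "fx", "fy", "cx", "cy" (pixels), "k1" (the pictures are not rectified: a ray, as slopes to the right and down, at radius r is drawn at 1 + k1 r^2 times it, then the intrinsics apply), "position" and "rotation" of the camera in the world. Camera axes: x right, y up, looking along -z (the intrinsics and any distortion apply to the point x, -y, -z); pixel columns grow to the right and rows downward; lengths in m; the calibration is good to about 2 mm. A picture is of the moment at which its call begins.
- order.job_done(): hands the job in; it is judged then, once.
Trained networks look in a picture, given as the dict that the camera call returned (one of the last four; its "shot" number tells which), for a name from the list of things; names that differ only in an ending like _2 or _b are one class to them, and where a whole thing is asked for, a point or a joint stands for the part that bears it (a point fixed in the world has none). Each returns a list of dicts, best first, with "confidence" (0 to 1); they miss things now and then, are a little off and sometimes report something else, mostly with a low value. They report only what shows in the picture. A call takes as long as a camera call.
- spotter.outline_of(query, picture): "mask" (384x512 bool, what is visible of it) and "position" ([column, row] in pixels, amid what is visible of it).
The state is a dict: "t": time; "q": joint angles; "dq": joint speeds; "effort": joint torques, N m; "position": TCP position; "ee_rot": TCP orientation; "ft_force": force on the tool from outside, world axes, zero at the start; "torque": the same for the moment, N m; "opening": opening from 0.0 (shut) to 1.0 (fully open); "finger_force": force on a finger pad.
Only numpy, scipy, OpenCV 4.12 (cv2) and the standard library are available. Lean on these libraries where they do the work, as an engineer would, in place of code of your own. Each camera call takes 0.05 s, during which the arm holds its last target. There are 200 camera calls.

## Working session

There is one attempt and no reset: what is moved stays moved. The work goes in short steps, Python scripts to look and compute and a tool call to move; the robot and the scene stay as the last step left them, time stands still between calls to the robot, and variables do not carry over. Pictures are saved under pics/ and viewed, at most 10 in all, crops included, and the job is handed in when it is done.

Besides the shell and the picture viewer there is one more tool, called after ">>>" by a JSON object that holds its "op" and its "data", one argument or row to a line. send_rows: Moves the arm, as the interface text tells. Shifts and turns lie within -1 to 1; 1 stands for 25 cm of shift or pi/2 rad of turn. Its arguments: {"type":"object","properties":{"plan":{"type":"array","items":{"type":"array","items":{"type":"number"}}},"gripper":{"type":"number"},"force":{"type":"number"}},"required":["plan"]}

```bash
mkdir -p pics; cat > h.py <<'E'
import numpy as np, cv2
from station import telemetry, vision, order, spotter
def cloud(p):
    H,W=p["depth"].shape
    u,v=np.meshgrid(np.arange(W),np.arange(H))
    K=np.array([[p["fx"],0,p["cx"]],[0,p["fy"],p["cy"]],[0,0,1.]])
    pts=np.stack([u,v],-1).reshape(-1,1,2).astype(np.float64)
    # forward model: d = s*(1+k1 r^2), same as OpenCV
    n=cv2.undistortPointsIter(pts,K,np.array([p["k1"],0,0,0.]),None,None,(3,40,1e-9)).reshape(H,W,2)
    d=p["depth"]
    c=np.stack([n[...,0]*d,-n[...,1]*d,-d],-1)
    return c@np.array(p["rotation"]).T+np.array(p["position"])
def save(p,name): cv2.imwrite("pics/"+name,cv2.cvtColor(p["image"],cv2.COLOR_RGB2BGR))
E
python3 - <<'E'
from h import *
np.set_printoptions(precision=4,suppress=True)
ims=[]
for n in ["top","side"]:
    p=vision.camera(n); c=cloud(p); ims.append(p["image"]); np.savez(n+".npz",c=c,d=p["depth"],im=p["image"])
    print(n,p["position"],p["fx"])
    for q in ["plug","plug_grip","valve","rack","marker","stamp","paste_cup"]:
        for r in spotter.outline_of(q,p)[:2]:
            m=r["mask"]&(p["depth"]>0); P=c[m]
            if len(P)==0: print(q,"empty");continue
            print(q,round(r["confidence"],2),np.round(r["position"]),m.sum(),np.median(P,0),P.min(0),P.max(0))
cv2.imwrite("pics/a.png",cv2.cvtColor(cv2.resize(np.vstack(ims),(400,600)),cv2.COLOR_RGB2BGR))
im=np.vstack(ims);cv2.imwrite("pics/a.png",cv2.cvtColor(cv2.resize(np.hstack(ims),(800,300)),cv2.COLOR_RGB2BGR))
print(telemetry.state())
E
```

```text
top [0.3866 0.03   1.3064] 452.6535537348149
plug 0.66 [173. 199.] 246 [0.4667 0.2761 0.1148] [0.4378 0.2603 0.0771] [0.4981 0.3011 0.1332]
plug_grip 0.53 [170. 200.] 228 [0.468  0.2753 0.1183] [0.4399 0.2603 0.08  ] [0.4981 0.2993 0.1332]
valve 0.59 [261. 142.] 1662 [0.6213 0.032  0.0139] [ 0.5485 -0.022  -0.002 ] [0.7086 0.0891 0.0872]
rack 0.58 [190. 210.] 1490 [0.4495 0.2336 0.0808] [ 0.3909  0.1661 -0.0056] [0.5241 0.3273 0.1258]
marker 0.68 [213. 255.] 224 [0.3136 0.1756 0.0146] [ 0.2621  0.1636 -0.0048] [0.3793 0.1864 0.0228]
stamp 0.47 [334. 147.] 180 [ 0.6018 -0.1769  0.0731] [ 0.5832 -0.2081 -0.0022] [ 0.6382 -0.1588  0.0814]
paste_cup 0.74 [374. 174.] 984 [ 0.5352 -0.2795  0.0352] [ 0.4858 -0.3336 -0.0047] [ 0.5865 -0.2287  0.0444]
side [0.2862 1.1082 0.5349] 406.01425177893657
plug 0.73 [250. 230.] 396 [0.4671 0.2865 0.108 ] [0.4374 0.2457 0.0798] [0.499  0.3009 0.1282]
plug_grip 0.79 [251. 232.] 393 [0.4665 0.2865 0.1085] [0.4374 0.2457 0.0809] [0.4986 0.3009 0.1281]
valve 0.67 [212. 213.] 1297 [0.6221 0.0485 0.0243] [ 0.5532 -0.1954 -0.001 ] [0.7204 0.0895 0.0828]
rack 
[... 442 characters left out ...]
] [ 0.4858 -0.4213 -0.0002] [ 0.6012 -0.1288  0.0964]
paste_cup 0.64 [260. 181.] 306 [ 0.533  -0.2508  0.0322] [ 0.4858 -0.4074  0.0006] [ 0.6012 -0.1288  0.084 ]
{'t': 0.8, 'q': array([-1.3433,  0.3806,  1.2974,  0.    ,  1.4636, -0.2153]), 'dq': array([-0.0003,  0.0011,  0.0011, -0.002 , -0.0008,  0.0002]), 'effort': array([  0.0004, -43.7767, -22.4721,   0.0713,   0.0314,   0.    ]), 'position': array([ 0.2356, -0.4969,  0.2388]), 'ee_rot': array([[ 0.9036,  0.4285,  0.    ],
       [ 0.4285, -0.9036, -0.    ],
       [ 0.    ,  0.    , -1.    ]]), 'ft_force': array([-0.5605,  0.5272,  0.6333]), 'torque': array([0.0021, 0.0307, 0.0611]), 'finger_force': 0.0, 'opening': 1.0047073050593207}
```

```bash
python3 - <<'E'
from h import *
np.set_printoptions(precision=4,suppress=True)
for n in ["top","side"]:
    z=np.load(n+".npz"); c=z["c"]; im=z["im"].astype(int); ok=z["d"]>0
    X,Y,Z=c[...,0],c[...,1],c[...,2]
    def rect(m,name):
        P=c[m&ok]
        if len(P)<8: print(n,name,len(P));return
        r=cv2.minAreaRect((P[:,:2]*1000).astype(np.float32)); print(n,name,len(P),P.mean(0),"rect",np.round(r[0],1),np.round(r[1],1),round(r[2],1))
        q=P[:,:2]-P[:,:2].mean(0); u=np.linalg.svd(q,full_matrices=False)[2][0]; print("   pca deg",np.degrees(np.arctan2(u[1],u[0])))
    nearp=(abs(X-.467)<.06)&(abs(Y-.277)<.06)
    blue=(im[...,2]>im[...,0]+30)
    rect(nearp&(Z>.095),"handle z"); rect(nearp&blue&(Z>.113),"handle blue"); rect(nearp&blue&(Z>.12),"handle top")
    nv=(abs(X-.62)<.11)&(abs(Y-.033)<.09)
    rect(nv&(Z>.07)&(Z<.1),"barrel top"); rect(nv&(Z>.004)&(Z<.016),"plate"); rect(nv&(Z>.05)&(Z<.072),"ferr")
    nr=(abs(X-.457)<.09)&(abs(Y-.245)<.11)
    rect(nr&(Z>.074)&(Z<.086),"racktop")
z=np.load("top.npz");im=z["im"]
a=cv2.resize(im[90:260,140:300],(640,600),interpolation=cv2.INTER_CUBIC)
cv2.imwrite("pics/b.png",cv2.cvtColor(a,cv2.COLOR_RGB2BGR))
E
```

```text
top handle z 157 [0.4677 0.2777 0.1214] rect [453.5 266. ] [78.7 56.5] 41.1
   pca deg 163.06851468012385
top handle blue 108 [0.472  0.2779 0.1257] rect [470.3 278.7] [13.4 59.8] 71.9
   pca deg 161.09775148160293
top handle top 102 [0.4714 0.2784 0.1263] rect [470.3 278.7] [13.4 59.8] 71.9
   pca deg 161.72946578196994
top barrel top 245 [0.6282 0.0326 0.0789] rect [627.9  32.3] [ 53.  110.4] 75.1
   pca deg -177.02771674945163
top plate 1366 [0.621  0.0319 0.0094] rect [620.1  32.8] [179.9 219. ] 89.4
   pca deg -178.90969364059012
top ferr 275 [0.6273 0.0321 0.0591] rect [627.9  32.2] [121.4  43.2] 8.2
   pca deg -171.4988263462503
top racktop 1042 [0.4558 0.2492 0.0812] rect [457.6 252.3] [132.4  80.5] 67.8
   pca deg -114.11102761535884
side handle z 311 [0.4669 0.2851 0.114 ] rect [468.2 283. ] [15.3 65. ] 71.0
   pca deg 163.39713496851166
side handle blue 150 [0.4672 0.2848 0.1211] rect [468.  283.1] [11.4 64.5] 70.0
   pca deg 162.98161261742962
side handle top 89 [0.4682 0.2842 0.1241] rect [467.9 282.9] [11.3 64.5] 70.5
   pca deg 162.7629333232402
side barrel top 142 [0.6252 0.0357 0.0774] rect [626.1  33.9] [54.2 52.5] 81.3
   pca deg 110.07632959747
side plate 517 [0.6228 0.0493 0.0104] rect [637.3   8. ] [164.6 149.7] 7.3
   pca deg -166.65726693550212
side ferr 249 [0.6253 0.0419 0.0588] rect [626.2  35.5] [121.4  42.7] 9.7
   pca deg -172.04805594722035
side racktop 668 [0.4531 0.2722 0.0801] rect [456.8 252.7] [133.5  82.8] 67.4
   pca deg 54.8046656685163
```

View pics/a.png

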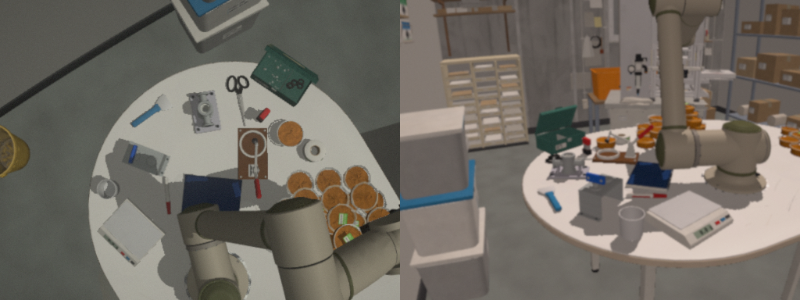

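View pics/b.png

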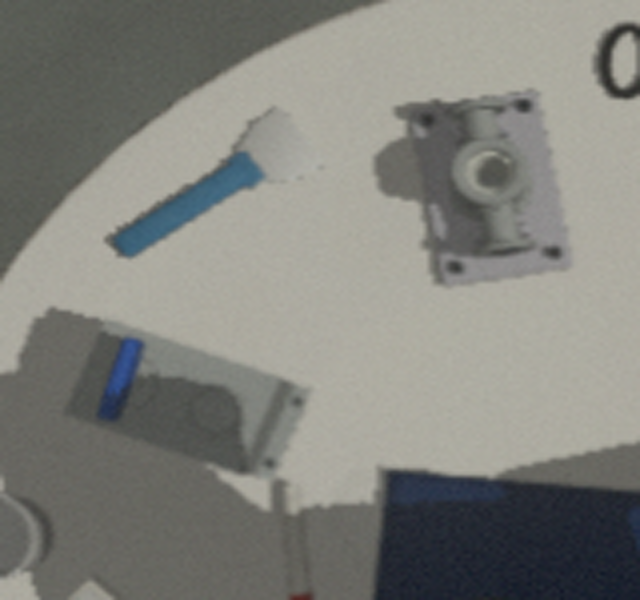

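>>> {"op": "send_rows", "data": {
  "plan": [
    [0.67,-0.742,0,0],
    [0.67,-0.742,0,0],
    [0.67,-0.742,0,0],
    [0.67,-0.742,0,0],
    [0.67,-0.742,0,0]
  ],
  "gripper": 0,
  "force": 60
}}

```text
t: 1.3
position: [0.3076, -0.2557, 0.2389]
ee_rot: [[0.904, 0.428, 0.0], [0.428, -0.904, -0.0], [0.0, 0.0, -1.0]]
ft_force: [0.9, -1.0, -0.3]
opening: 1.0
finger_force: 0.0
```

>>> {"op": "send_rows", "data": {
  "plan": [
    [0.67,-0.742,0,0],
    [0.67,-0.742,0,0],
    [0.67,-0.742,0,0],
    [0.67,-0.742,0,0],
    [0.67,-0.742,0,0]
  ]
}}

```text
t: 1.8
position: [0.3795, -0.0162, 0.2391]
ee_rot: [[0.904, 0.428, 0.001], [0.428, -0.904, -0.0], [0.001, 0.001, -1.0]]
ft_force: [0.7, -0.9, 0.8]
opening: 0.998
finger_force: 0.0
```

>>> {"op": "send_rows", "data": {
  "plan": [
    [0.67,-0.742,0,0],
    [0.67,-0.742,0,0],
    [0.67,-0.742,0,0],
    [0.67,-0.742,0,0],
    [0.67,-0.742,0,0]
  ]
}}

```text
t: 2.3
position: [0.4514, 0.2235, 0.2389]
ee_rot: [[0.903, 0.429, 0.0], [0.429, -0.903, -0.0], [0.0, 0.0, -1.0]]
ft_force: [0.8, -0.8, 0.4]
opening: 0.999
finger_force: 0.0
```

>>> {"op": "send_rows", "data": {
  "plan": [
    [0,0,0,0.5],
    [0,0,0,0.5],
    [0,0,0,0.5],
    [0,0,0,0.5],
    [0,0,0,0.5]
  ]
}}

```text
t: 2.8
position: [0.4512, 0.2213, 0.2388]
ee_rot: [[0.951, -0.308, 0.0], [-0.308, -0.951, 0.0], [0.0, -0.0, -1.0]]
ft_force: [-0.4, -0.0, 0.1]
opening: 0.997
finger_force: 0.0
```

```bash
cat >> h.py <<'E'
def units(x,y,z,yaw=None,s=None):
    "world target -> plan row; yaw of tool x in deg"
    s=s or telemetry.state(); R=np.array(s["ee_rot"]); d=R.T@(np.array([x,y,z])-s["position"])/.25
    now=np.degrees(np.arctan2(R[1,0],R[0,0]))
    return np.round(np.r_[d,0 if yaw is None else (now-yaw)/90],4),round(now,2)
def rect(P):
    r=cv2.minAreaRect((P[:,:2]*1000).astype(np.float32)); a=r[2] if r[1][0]>r[1][1] else r[2]+90
    return np.round(r[0],1),np.round(r[1],1),round(a,1),len(P)
E
python3 - <<'E'
from h import *
p=vision.camera("wrist"); c=cloud(p); save(p,"w1.png"); im=p["image"].astype(int)
X,Y,Z=c[...,0],c[...,1],c[...,2]; ok=p["depth"]>0
near=ok&(abs(X-.469)<.06)&(abs(Y-.281)<.06)
blue=im[...,2]>im[...,0]+30
for lo in (.095,.115,.122): print(lo,rect(c[near&(Z>lo)&(Z<.14)]),c[near&(Z>lo)&(Z<.14)].mean(0))
print("rack",rect(c[ok&(abs(X-.457)<.09)&(abs(Y-.25)<.1)&(Z>.074)&(Z<.084)]))
print(units(.469,.2805,.2,-19))
E
```

```text
0.095 (array([469.7, 277.4]), array([16.3, 62.7]), 162.8, 1425) [0.47164294 0.27654431 0.12028828]
0.115 (array([470.2, 279.2]), array([12.5, 62.7]), 162.8, 1116) [0.47137981 0.27768107 0.12428525]
0.122 (array([470.1, 279.2]), array([12.2, 62.5]), 162.6, 970) [0.47096537 0.27837723 0.12510296]
rack (array([457.9, 252.2]), array([130.4,  81. ]), 67.6, 7597)
(array([-0.0074, -0.2475,  0.155 ,  0.0068]), np.float64(-18.39))
```

View pics/w1.png

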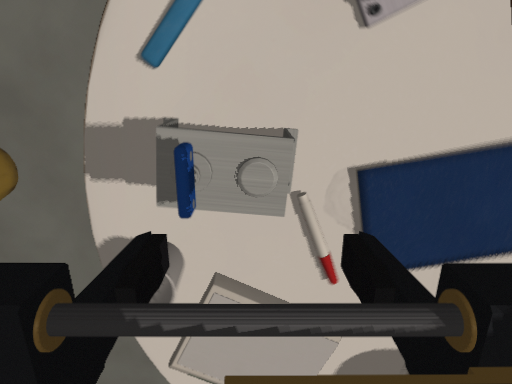

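>>> {"op": "send_rows", "data": {
  "plan": [
    [-0.003,-0.244,0.1,-0.012],
    [-0.003,-0.244,0.1,-0.012],
    [-0.003,-0.244,0.1,-0.012],
    [-0.003,-0.244,0.1,-0.012]
  ]
}}

```text
t: 3.25
position: [0.4688, 0.2792, 0.2138]
ee_rot: [[0.959, -0.283, -0.0], [-0.283, -0.959, -0.0], [-0.0, 0.001, -1.0]]
ft_force: [0.4, -1.1, 0.7]
opening: 1.003
finger_force: 0.0
```

```bash
python3 - <<'E'
from h import *
p=vision.camera("wrist"); c=cloud(p); im=p["image"].astype(int)
X,Y,Z=c[...,0],c[...,1],c[...,2]; ok=p["depth"]>0
near=ok&(abs(X-.469)<.06)&(abs(Y-.281)<.06)&(im[...,2]>im[...,0]+30)
for lo in (.1,.122): print(lo,rect(c[near&(Z>lo)&(Z<.14)]))
print(units(.4695,.2800,.096,-17.3),telemetry.state()["position"])
E
```

```text
0.1 (array([470.1, 278.8]), array([11.3, 62.4]), 163.2, 1199)
0.122 (array([470. , 278.9]), array([11.3, 62.1]), 163.2, 1121)
(array([ 0.0009, -0.0049,  0.4729,  0.0091]), np.float64(-16.48)) [0.46889918 0.2789098  0.21421684]
```

>>> {"op": "send_rows", "data": {
  "plan": [
    [0.0035,-0.0035,0.15,0.006],
    [0.0035,-0.0035,0.3,0.006],
    [0.0035,-0.0035,0.42,0.006],
    [0.0035,-0.0035,0.472,0.006],
    [0.0035,-0.0035,0.472,0.006]
  ]
}}

```text
t: 3.8
position: [0.4695, 0.279, 0.0948]
ee_rot: [[0.956, -0.294, -0.003], [-0.294, -0.956, -0.001], [-0.002, 0.002, -1.0]]
ft_force: [-0.3, 0.0, 0.6]
opening: 0.999
finger_force: 0.0
```

>>> {"op": "send_rows", "data": {
  "plan": [
    [0,0,0,0],
    [0,0,0,0],
    [0,0,0,0],
    [0,0,0,0],
    [0,0,0,0]
  ],
  "gripper": 255,
  "force": 60
}}

```text
t: 4.3
position: [0.4701, 0.2802, 0.0961]
ee_rot: [[0.956, -0.293, 0.001], [-0.293, -0.956, 0.0], [0.0, -0.0, -1.0]]
ft_force: [-0.7, 0.0, 0.1]
opening: 0.57
finger_force: 0.0
```

>>> {"op": "send_rows", "data": {
  "plan": [
    [0,0,0,0],
    [0,0,0,0],
    [0,0,0,0],
    [0,0,0,0],
    [0,0,0,0]
  ]
}}

```text
t: 4.8
position: [0.47, 0.2801, 0.0957]
ee_rot: [[0.956, -0.293, -0.0], [-0.293, -0.956, -0.0], [-0.0, 0.0, -1.0]]
ft_force: [-0.6, -0.2, -0.7]
opening: 0.151
finger_force: 60.0
```

>>> {"op": "send_rows", "data": {
  "plan": [
    [0,0,-0.1,0],
    [0,0,-0.22,0],
    [0,0,-0.34,0],
    [0,0,-0.46,0],
    [0,0,-0.46,0]
  ]
}}

```text
t: 5.3
position: [0.4713, 0.2806, 0.2141]
ee_rot: [[0.956, -0.293, 0.007], [-0.293, -0.956, 0.002], [0.006, -0.004, -1.0]]
ft_force: [1.2, 0.1, -2.5]
opening: 0.154
finger_force: 60.0
```

```bash
python3 - <<'E'
from h import *
np.set_printoptions(precision=4,suppress=True)
s=telemetry.state(); print(s["position"],s["ft_force"],s["torque"],s["opening"])
p=vision.camera("side"); c=cloud(p); print(p["shot"])
a=p["image"][150:330,150:360]; cv2.imwrite("pics/s1.png",cv2.cvtColor(cv2.resize(a,(630,540)),cv2.COLOR_RGB2BGR))
X,Y,Z=c[...,0],c[...,1],c[...,2]
w=vision.camera("wrist"); save(w,"w2.png"); c=cloud(w); X,Y,Z=c[...,0],c[...,1],c[...,2]
m=(w["depth"]>0)&(abs(X-.627)<.06)&(abs(Y-.033)<.06)&(Z>.07)&(Z<.09); print("barrel",m.sum(), rect(c[m]) if m.sum() else "")
print(units(.627,.033,.21,8.5))
E
```

```text
[0.4713 0.2806 0.2141] [ 1.2176  0.0636 -2.5357] [0.0457 0.0115 0.0248] 0.15416270337742718
5
barrel 0 
(array([ 0.8914,  0.7601, -0.0006, -0.284 ]), np.float64(-17.06))
```

View pics/s1.png

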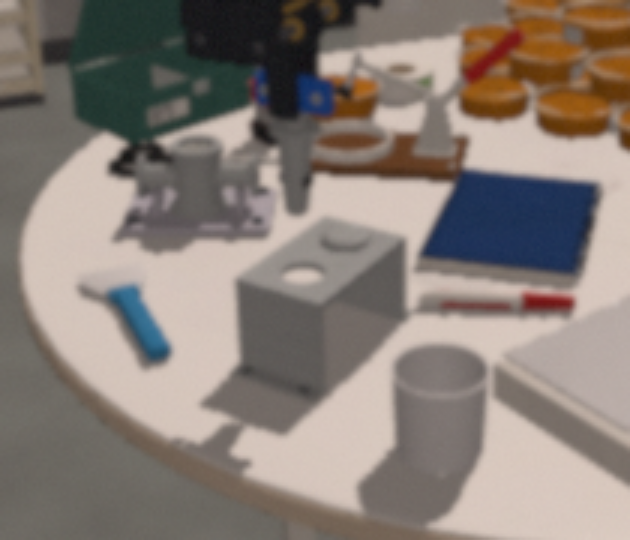

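>>> {"op": "send_rows", "data": {
  "plan": [
    [0.1,0.18,0,-0.08],
    [0.2,0.36,0,-0.16],
    [0.3,0.54,0,-0.24],
    [0.4,0.72,0,-0.284],
    [0.48,0.9,0,-0.284]
  ]
}}

```text
t: 5.9
position: [0.5173, 0.035, 0.2086]
ee_rot: [[0.989, 0.15, -0.004], [0.15, -0.989, 0.001], [-0.003, -0.001, -1.0]]
ft_force: [2.1, 0.2, -1.8]
opening: 0.15
finger_force: 60.0
```

>>> {"op": "send_rows", "data": {
  "plan": [
    [0,0,0,0],
    [0,0,0,0],
    [0,0,0,0]
  ]
}}

```text
t: 6.2
position: [0.5173, 0.0377, 0.2096]
ee_rot: [[0.989, 0.148, -0.002], [0.148, -0.989, 0.001], [-0.002, -0.001, -1.0]]
ft_force: [-0.1, -0.2, -2.0]
opening: 0.147
finger_force: 60.0
```

```bash
python3 - <<'E'
from h import *
np.set_printoptions(precision=4,suppress=True)
s=telemetry.state(); print(s["position"],s["ft_force"],s["torque"],s["opening"])
w=vision.camera("wrist"); save(w,"w3.png"); c=cloud(w); X,Y,Z=c[...,0],c[...,1],c[...,2]; ok=w["depth"]>0
near=ok&(abs(X-.627)<.08)&(abs(Y-.033)<.07)
for n,lo,hi in (("rim",.074,.086),("ferr",.05,.07),("plate",.006,.014)):
    P=c[near&(Z>lo)&(Z<hi)]; print(n,rect(P) if len(P)>5 else len(P))
P=c[near&(Z>.0775)&(Z<.083)]; 
if len(P)>9:
    (cx,cy),r=cv2.minEnclosingCircle((P[:,:2]*1000).astype(np.float32)); print("circ",cx,cy,r, P[:,2].mean())
# held plug as seen from above
im=w["image"].astype(int); m=ok&(im[...,2]>im[...,0]+40)&(Z>.2); print("handle",rect(c[m]) if m.sum()>9 else m.sum())
print(units(.627,.033,.21,8.5))
E
```

```text
[0.5173 0.0377 0.2096] [-0.054  -0.2197 -1.9594] [ 0.0228 -0.0018 -0.0195] 0.1472592775835937
rim (array([628.5,  30.7]), array([53.7, 53.8]), 108.6, 2484)
ferr (array([617.4,  29.3]), array([97.8, 42.5]), 9.0, 1690)
plate (array([614.8,  28.7]), array([122.3,  96.3]), 8.6, 6341)
circ 628.6724853515625 30.914655685424805 27.12799072265625 0.07961477801325621
handle (array([517.5,  37.2]), array([63.9, 11.7]), 7.8, 3068)
(array([ 0.4307,  0.0851, -0.001 ,  0.0009]), np.float64(8.58))
```

View pics/w3.png

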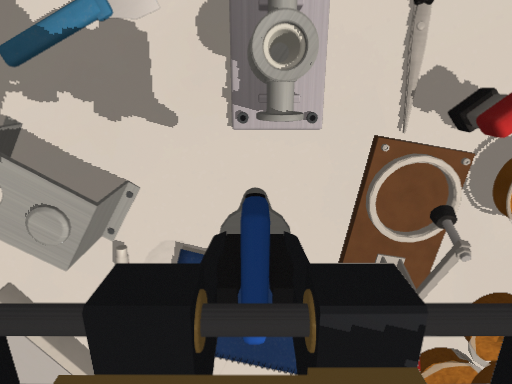

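>>> {"op": "send_rows", "data": {
  "plan": [
    [0.15,0.03,0,0],
    [0.3,0.06,0,0],
    [0.435,0.09,0,0],
    [0.435,0.09,0,0],
    [0.435,0.09,0,0]
  ]
}}

```text
t: 6.75
position: [0.6284, 0.032, 0.2097]
ee_rot: [[0.989, 0.15, -0.002], [0.15, -0.989, 0.0], [-0.002, -0.001, -1.0]]
ft_force: [-0.2, 0.9, -3.1]
opening: 0.156
finger_force: 60.0
```

```bash
python3 - <<'E'
from h import *
np.set_printoptions(precision=4,suppress=True)
s=telemetry.state(); print(s["position"],s["ft_force"],s["torque"])
w=vision.camera("wrist"); c=cloud(w); X,Y,Z=c[...,0],c[...,1],c[...,2]; ok=w["depth"]>0
im=w["image"].astype(int); m=ok&(im[...,2]>im[...,0]+40)&(Z>.2); print("handle",rect(c[m]),np.percentile(Z[m],[50,80,95]))
P=c[ok&(abs(X-.627)<.08)&(abs(Y-.033)<.07)&(Z>.0775)&(Z<.083)]
if len(P)>9:
    (cx,cy),r=cv2.minEnclosingCircle((P[:,:2]*1000).astype(np.float32)); print("circ",cx,cy,r,len(P))
for n in ("side",):
    p=vision.camera(n); c=cloud(p); X,Y,Z=c[...,0],c[...,1],c[...,2]
    m=(p["depth"]>0)&(abs(X-.628)<.05)&(abs(Y-.032)<.05)
    for lo in np.arange(.06,.20,.01):
        P=c[m&(Z>lo)&(Z<lo+.01)]
        if len(P)>3: print(round(lo,2),len(P),"x",P[:,0].min(),P[:,0].max(),"mid",(P[:,0].min()+P[:,0].max())/2)
    a=p["image"][140:240,150:280]; cv2.imwrite("pics/s2.png",cv2.cvtColor(cv2.resize(a,(780,600)),cv2.COLOR_RGB2BGR))
E
```

```text
[0.6284 0.032  0.2097] [-0.1973  0.9029 -3.0632] [ 0.0252 -0.0102 -0.0381]
handle (array([628.6,  31.6]), array([64.2, 11.6]), 8.0, 3034) [0.2389 0.2398 0.2403]
circ 628.4724731445312 30.65442657470703 27.076801300048828 1347
0.06 45 x 0.5823917975070093 0.651029456219357 mid 0.6167106268631832
0.07 109 x 0.5995854047110594 0.6543080240043482 mid 0.6269467143577038
0.08 38 x 0.6009180387875164 0.651899903095163 mid 0.6264089709413396
0.13 21 x 0.6158245898114689 0.6342154435249763 mid 0.6250200166682226
0.14 21 x 0.6159564823838113 0.6329148131403334 mid 0.6244356477620723
0.15 24 x 0.6139377800712525 0.6358525676315274 mid 0.6248951738513899
0.16 25 x 0.6142884292375133 0.6343469163534687 mid 0.624317672795491
0.17 32 x 0.6135440882875652 0.6363605388964371 mid 0.6249523135920012
0.18 26 x 0.6125133304347938 0.6349004992712646 mid 0.6237069148530292
0.19 33 x 0.6068994163806256 0.6438685703070488 mid 0.6253839933438372
0.2 43 x 0.6071019674204864 0.6450536239248248 mid 0.6260777956726555
```

View pics/s2.png

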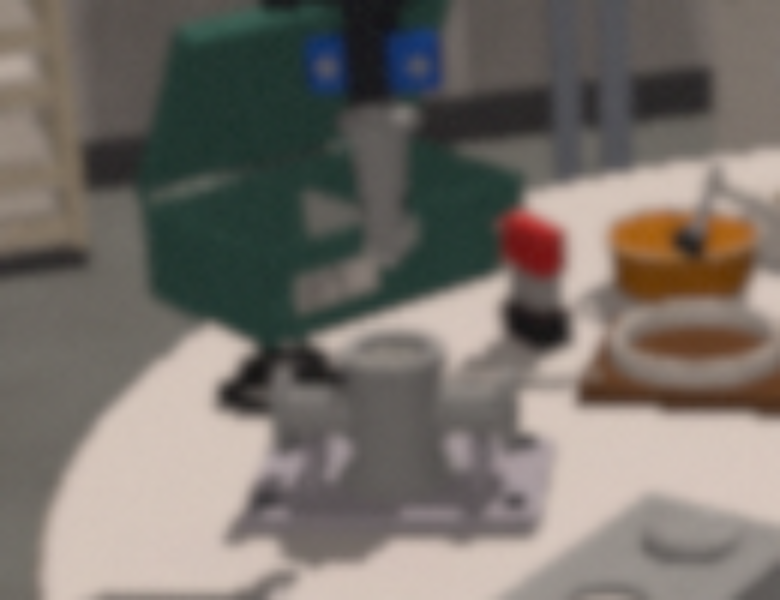

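>>> {"op": "send_rows", "data": {
  "plan": [
    [0.0016,0.003,0.1,0],
    [0.0016,0.003,0.2,0],
    [0.0016,0.003,0.28,0],
    [0.0016,0.003,0.34,0],
    [0.0016,0.003,0.36,0]
  ]
}}

```text
t: 7.35
position: [0.6279, 0.0305, 0.1197]
ee_rot: [[0.989, 0.148, -0.002], [0.148, -0.989, 0.0], [-0.002, -0.001, -1.0]]
ft_force: [0.1, 0.0, -1.8]
opening: 0.151
finger_force: 60.0
```

>>> {"op": "send_rows", "data": {
  "plan": [
    [0,0,0,0],
    [0,0,0,0],
    [0,0,0,0]
  ]
}}

```text
t: 7.65
position: [0.6295, 0.03, 0.1219]
ee_rot: [[0.989, 0.148, 0.002], [0.148, -0.989, -0.0], [0.002, 0.0, -1.0]]
ft_force: [-0.2, -0.8, -2.4]
opening: 0.15
finger_force: 60.0
```

>>> {"op": "send_rows", "data": {
  "plan": [
    [0,0,0.008,0],
    [0,0,0.016,0],
    [0,0,0.024,0],
    [0,0,0.028,0],
    [0,0,0.032,0]
  ]
}}

```text
t: 8.15
position: [0.6292, 0.0301, 0.1126]
ee_rot: [[0.989, 0.148, -0.0], [0.148, -0.989, 0.0], [-0.0, -0.0, -1.0]]
ft_force: [-0.3, 2.5, -1.3]
opening: 0.151
finger_force: 60.0
```

>>> {"op": "send_rows", "data": {
  "plan": [
    [0,0,0.004,0],
    [0,0,0.008,0],
    [0,0,0.008,0]
  ]
}}

```text
t: 8.45
position: [0.6292, 0.0301, 0.1106]
ee_rot: [[0.989, 0.148, -0.0], [0.148, -0.989, 0.0], [-0.0, -0.0, -1.0]]
ft_force: [-0.0, 2.4, -2.3]
opening: 0.151
finger_force: 60.0
```

>>> {"op": "send_rows", "data": {
  "plan": [
    [0.0005,-0.003,0,0],
    [0.0005,-0.003,0,0],
    [0.0005,-0.003,0,0]
  ]
}}

```text
t: 8.75
position: [0.6293, 0.0305, 0.1108]
ee_rot: [[0.989, 0.148, 0.0], [0.148, -0.989, -0.0], [0.0, 0.0, -1.0]]
ft_force: [-0.1, -0.0, -2.0]
opening: 0.157
finger_force: 60.0
```

>>> {"op": "send_rows", "data": {
  "plan": [
    [0,0,0.004,0],
    [0,0,0.008,0],
    [0,0,0.008,0]
  ]
}}

```text
t: 9.05
position: [0.6292, 0.0307, 0.1086]
ee_rot: [[0.989, 0.148, -0.0], [0.148, -0.989, -0.0], [-0.0, -0.0, -1.0]]
ft_force: [-0.2, -0.4, -3.2]
opening: 0.152
finger_force: 60.0
```

>>> {"op": "send_rows", "data": {
  "plan": [
    [0,0,0.004,0],
    [0,0,0.008,0],
    [0,0,0.008,0]
  ]
}}

```text
t: 9.35
position: [0.6292, 0.0307, 0.1066]
ee_rot: [[0.989, 0.148, -0.0], [0.148, -0.989, 0.0], [-0.0, -0.0, -1.0]]
ft_force: [-0.8, -0.9, -2.8]
opening: 0.156
finger_force: 60.0
```

>>> {"op": "send_rows", "data": {
  "plan": [
    [0,0,0.004,0],
    [0,0,0.006,0],
    [0,0,0.006,0]
  ]
}}

```text
t: 9.65
position: [0.6291, 0.0308, 0.1054]
ee_rot: [[0.989, 0.148, -0.0], [0.148, -0.989, 0.0], [-0.0, -0.0, -1.0]]
ft_force: [-1.3, 1.0, 0.2]
opening: 0.151
finger_force: 60.0
```

>>> {"op": "send_rows", "data": {
  "plan": [
    [-0.001,0,0.002,0],
    [-0.001,-0.0005,0.002,0],
    [-0.001,-0.0005,0.002,0]
  ]
}}

```text
t: 9.95
position: [0.6291, 0.0308, 0.105]
ee_rot: [[0.989, 0.148, 0.001], [0.148, -0.989, -0.0], [0.001, 0.0, -1.0]]
ft_force: [-2.0, 1.4, 2.9]
opening: 0.153
finger_force: 60.0
```

>>> {"op": "send_rows", "data": {
  "plan": [
    [0,0,0.002,0],
    [0,0,0.002,0],
    [0,0,0.002,0]
  ]
}}

```text
t: 10.25
position: [0.6291, 0.0308, 0.1046]
ee_rot: [[0.989, 0.148, 0.001], [0.148, -0.989, -0.0], [0.001, 0.0, -1.0]]
ft_force: [-1.8, 0.9, 5.1]
opening: 0.152
finger_force: 60.0
```

>>> {"op": "send_rows", "data": {
  "plan": [
    [-0.0015,-0.001,0.002,0],
    [-0.0015,-0.001,0.003,0],
    [-0.0015,-0.001,0.003,0]
  ]
}}

```text
t: 10.55
position: [0.6291, 0.0309, 0.1043]
ee_rot: [[0.989, 0.148, 0.002], [0.148, -0.989, -0.0], [0.002, 0.001, -1.0]]
ft_force: [-1.9, 0.5, 6.4]
opening: 0.155
finger_force: 60.0
```

>>> {"op": "send_rows", "data": {
  "plan": [
    [-0.002,0,0.002,0],
    [-0.002,0,0.003,0],
    [-0.002,0,0.003,0]
  ]
}}

```text
t: 10.85
position: [0.629, 0.0309, 0.1041]
ee_rot: [[0.989, 0.148, 0.003], [0.148, -0.989, -0.0], [0.003, 0.001, -1.0]]
ft_force: [-1.0, 1.8, 9.0]
opening: 0.153
finger_force: 60.0
```

>>> {"op": "send_rows", "data": {
  "plan": [
    [0,0,0.0005,-0.03],
    [0,0,0.001,-0.06],
    [0,0,0.0015,-0.1]
  ]
}}

```text
t: 11.15
position: [0.6289, 0.031, 0.1035]
ee_rot: [[0.953, 0.302, 0.003], [0.302, -0.953, 0.0], [0.003, 0.001, -1.0]]
ft_force: [-0.9, 2.4, 8.7]
opening: 0.15
finger_force: 60.0
```

>>> {"op": "send_rows", "data": {
  "plan": [
    [0,-0.001,0.001,-0.03],
    [0,-0.001,0.002,-0.06],
    [0,-0.001,0.0025,-0.1]
  ]
}}

```text
t: 11.45
position: [0.6289, 0.0312, 0.1031]
ee_rot: [[0.894, 0.448, 0.003], [0.448, -0.894, -0.0], [0.003, 0.002, -1.0]]
ft_force: [-1.0, 0.9, 10.1]
opening: 0.151
finger_force: 60.0
```

>>> {"op": "send_rows", "data": {
  "plan": [
    [0,0,0.0005,-0.03],
    [0,0,0.001,-0.06],
    [0,0,0.0015,-0.1]
  ]
}}

```text
t: 11.75
position: [0.6289, 0.0312, 0.1028]
ee_rot: [[0.813, 0.582, 0.003], [0.582, -0.813, 0.0], [0.003, 0.002, -1.0]]
ft_force: [-2.2, 1.9, 10.5]
opening: 0.154
finger_force: 60.0
```

>>> {"op": "send_rows", "data": {
  "plan": [
    [0,-0.001,0,-0.03],
    [0,-0.002,0.0005,-0.06],
    [0,-0.002,0.001,-0.1]
  ]
}}

```text
t: 12.05
position: [0.6287, 0.0314, 0.1026]
ee_rot: [[0.712, 0.702, 0.004], [0.702, -0.712, -0.0], [0.002, 0.003, -1.0]]
ft_force: [-1.8, 0.2, 11.8]
opening: 0.153
finger_force: 60.0
```

>>> {"op": "send_rows", "data": {
  "plan": [
    [-0.001,-0.001,0,-0.03],
    [-0.001,-0.001,0,-0.06],
    [-0.001,-0.001,0,-0.1]
  ]
}}

```text
t: 12.35
position: [0.6286, 0.0315, 0.1025]
ee_rot: [[0.594, 0.805, 0.004], [0.805, -0.594, -0.0], [0.002, 0.003, -1.0]]
ft_force: [-0.1, 1.1, 8.3]
opening: 0.153
finger_force: 60.0
```

>>> {"op": "send_rows", "data": {
  "plan": [
    [0,0,0.001,-0.03],
    [0,0,0.001,-0.06],
    [0,0,0.0015,-0.1]
  ]
}}

```text
t: 12.65
position: [0.6285, 0.0315, 0.1024]
ee_rot: [[0.461, 0.888, 0.004], [0.888, -0.461, -0.0], [0.002, 0.004, -1.0]]
ft_force: [-0.4, 1.4, 12.0]
opening: 0.15
finger_force: 60.1
```

>>> {"op": "send_rows", "data": {
  "plan": [
    [0,0,0,-0.03],
    [0,0,0,-0.06],
    [0,0,0,-0.1]
  ]
}}

```text
t: 12.95
position: [0.6284, 0.0316, 0.1023]
ee_rot: [[0.316, 0.949, 0.004], [0.949, -0.316, 0.0], [0.001, 0.004, -1.0]]
ft_force: [-0.7, 0.6, 10.6]
opening: 0.152
finger_force: 60.1
```

>>> {"op": "send_rows", "data": {
  "plan": [
    [0,0,0,-0.03],
    [0,0,0.0005,-0.06],
    [0,0,0.0005,-0.1]
  ]
}}

```text
t: 13.25
position: [0.6283, 0.0316, 0.1022]
ee_rot: [[0.164, 0.986, 0.004], [0.986, -0.164, 0.0], [0.001, 0.004, -1.0]]
ft_force: [-0.9, 0.6, 11.0]
opening: 0.156
finger_force: 60.1
```

>>> {"op": "send_rows", "data": {
  "plan": [
    [0,0,0,-0.03],
    [0,0,0,-0.06],
    [0,0,0.0005,-0.1]
  ]
}}

```text
t: 13.55
position: [0.6282, 0.0316, 0.1021]
ee_rot: [[0.007, 1.0, 0.003], [1.0, -0.007, 0.0], [0.0, 0.003, -1.0]]
ft_force: [-1.9, 2.1, 12.1]
opening: 0.155
finger_force: 60.2
```

>>> {"op": "send_rows", "data": {
  "plan": [
    [0,0,0,-0.03],
    [0,0,0,-0.06],
    [0,0,0,-0.1],
    [0,0,0,-0.1]
  ]
}}

```text
t: 13.95
position: [0.6281, 0.0316, 0.102]
ee_rot: [[-0.149, 0.989, 0.003], [0.989, 0.149, 0.0], [-0.0, 0.003, -1.0]]
ft_force: [-1.8, 2.0, 11.2]
opening: 0.154
finger_force: 60.0
```

```bash
python3 - <<'E'
from h import *
np.set_printoptions(precision=4,suppress=True)
s=telemetry.state(); print(s["ft_force"],s["torque"],s["position"])
w=vision.camera("wrist"); save(w,"w4.png"); c=cloud(w); X,Y,Z=c[...,0],c[...,1],c[...,2]; ok=w["depth"]>0
im=w["image"].astype(int); m=ok&(im[...,2]>im[...,0]+40)&(Z>.1)&(abs(X-.628)<.06)&(abs(Y-.031)<.06); print("handle",rect(c[m]),np.percentile(Z[m],[50,95]))
print(units(.6283,.0316,.102)[1])
for lo,hi in ((.05,.07),(.006,.014)):
    P=c[ok&(abs(X-.628)<.1)&(abs(Y-.031)<.08)&(Z>lo)&(Z<hi)]; print(rect(P) if len(P)>5 else 0)
E
```

```text
[-1.8019  2.0236 11.2307] [ 0.1773  0.3338 -0.2436] [0.6281 0.0316 0.102 ]
handle (array([628.4,  31.4]), array([12.1, 63.4]), 93.4, 3070) [0.1315 0.1329]
98.49
(array([627.8,  33.4]), array([120. ,  46.8]), 8.8, 4551)
(array([628.2,  31.3]), array([150.2,  95.3]), 8.5, 9350)
```

>>> {"op": "send_rows", "data": {
  "plan": [
    [0,0,0,-0.03],
    [0,0,0,-0.06],
    [0,0,0,-0.06],
    [0,0,0,-0.06]
  ]
}}

```text
t: 14.4
position: [0.6281, 0.0316, 0.102]
ee_rot: [[-0.24, 0.971, 0.003], [0.971, 0.24, -0.0], [-0.001, 0.003, -1.0]]
ft_force: [-2.8, 2.4, 11.9]
opening: 0.157
finger_force: 60.0
```

```bash
python3 - <<'E'
from h import *
np.set_printoptions(precision=4,suppress=True)
w=vision.camera("wrist"); c=cloud(w); X,Y,Z=c[...,0],c[...,1],c[...,2]; ok=w["depth"]>0
im=w["image"].astype(int); m=ok&(im[...,2]>im[...,0]+40)&(Z>.1)&(abs(X-.628)<.06)&(abs(Y-.031)<.06); print("handle",rect(c[m]))
print("pca",np.degrees(np.arctan2(*np.linalg.svd(c[m][:,:2]-c[m][:,:2].mean(0),full_matrices=False)[2][0][::-1])))
s=telemetry.state();print(units(0,0,0)[1],s["torque"],s["ft_force"])
E
```

```text
handle (array([628.3,  31.2]), array([12. , 63.8]), 98.6, 3063)
pca -81.25491745022828
103.86 [ 0.1936  0.37   -0.3324] [-2.2268  1.3496 12.3317]
```

>>> {"op": "send_rows", "data": {
  "plan": [
    [0,0,0,0],
    [0,0,0,0],
    [0,0,0,0],
    [0,0,0,0],
    [0,0,0,0]
  ],
  "gripper": 0
}}

```text
t: 14.95
position: [0.6273, 0.0315, 0.1002]
ee_rot: [[-0.24, 0.971, -0.0], [0.971, 0.24, 0.0], [0.0, -0.0, -1.0]]
ft_force: [0.3, -0.7, 0.1]
opening: 0.581
finger_force: 0.0
```

>>> {"op": "send_rows", "data": {
  "plan": [
    [0,0,0,0],
    [0,0,0,0],
    [0,0,0,0]
  ]
}}

```text
t: 15.25
position: [0.6274, 0.0316, 0.1005]
ee_rot: [[-0.24, 0.971, 0.0], [0.971, 0.24, 0.0], [0.0, 0.0, -1.0]]
ft_force: [0.2, 0.7, 0.7]
opening: 0.854
finger_force: 0.0
```

>>> {"op": "send_rows", "data": {
  "plan": [
    [0,0,-0.05,0],
    [0,0,-0.15,0],
    [0,0,-0.3,0],
    [0,0,-0.45,0],
    [0,0,-0.45,0]
  ]
}}

```text
t: 15.75
position: [0.629, 0.0315, 0.2196]
ee_rot: [[-0.24, 0.971, 0.011], [0.971, 0.24, -0.001], [-0.004, 0.01, -1.0]]
ft_force: [-1.2, 0.5, 0.1]
opening: 1.002
finger_force: 0.0
```

```bash
python3 - <<'E'
from h import *
s=telemetry.state(); print(s["position"],s["ft_force"],s["opening"])
w=vision.camera("wrist"); save(w,"w5.png"); c=cloud(w); X,Y,Z=c[...,0],c[...,1],c[...,2]; ok=w["depth"]>0
im=w["image"].astype(int); m=ok&(im[...,2]>im[...,0]+40)&(Z>.1)&(abs(X-.628)<.06)&(abs(Y-.031)<.06); print("handle",rect(c[m]),np.percentile(Z[m],[50,95]))
for lo,hi in ((.05,.07),(.006,.014)):
    P=c[ok&(abs(X-.628)<.1)&(abs(Y-.031)<.08)&(Z>lo)&(Z<hi)]; print(rect(P) if len(P)>5 else 0)
E
```

```text
[0.62904573 0.0314679  0.21958422] [-1.1529829   0.53024358  0.07693405] 1.0020428359285776
handle (array([628.1,  31.5]), array([11.7, 62.6]), 98.6, 1193) [0.13164982 0.13295376]
(array([628.1,  32.1]), array([120.3,  43.5]), 8.6, 1833)
(array([628.3,  30.8]), array([150.1,  95.9]), 8.6, 5237)
```

View pics/w5.png

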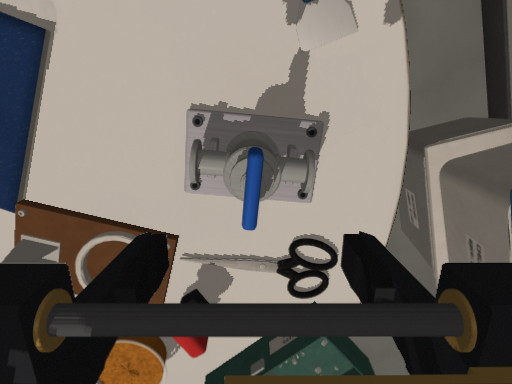

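The blue handle, at pixel (252,188), stands square across the pipes: 98.6° against a valve x axis of 8.6°. The plug is centred and upright, and the gripper is clear of it.

```bash
python3 -c "
from station import order
print(order.job_done())"
```

```text
the job is handed in; nothing more can be done
None
```

The plug sits upright in the bore with its handle square across the pipes, released and with the gripper clear, and the job is handed in. I pressed with roughly 9–14 N through the turn; how firmly the taper has jammed was not measured, and no verdict came back.

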